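# Set a nib-sharpening stone to 30 degrees on gauge blocks and lock it

### The job

The small sharpening stone on the desk lies on a tilting plate that now rests on one gauge block, and it must stand at 30 degrees for dressing pen nibs. Raise the plate by its bar, stand the one right gauge block from the wooden stand squarely on top of the block beneath, and press the plate down gently until its roll sits on the stack. Then push the black lock knob in and turn it clockwise until it locks, leaving the other blocks and the rest of the desk as they are.

Things in the scene. Friction and masses are not known exactly. Their poses are not given: they have to be found in the camera images.
- tilt_base: Grey base of the tilting stone holder, 210 x 100 mm, fixed to the desk. Origin: centre of its underside, on the desk; x runs level from the hinge end to the plate's free end, z up. The hinge axis runs along y at x = -32.5, z = 34 mm. The raised plate blocks the way from above to the stack: reach in with the tool leaning 30 to 40 degrees towards base +x (the gripper's body on that side).
- stone_plate (a joint): Plate angle, rad: 0 level, 0.524 = 30 degrees, stop at 0.65. Aluminium, 78 x 146 mm (from hinge axis to free end), 0.45 kg, stone on top. The roll under its free edge is 120 mm from the hinge axis, so a stack of 120 mm x sin(angle) sets the angle: 60 mm for 30 degrees. The hinge rubs (0.6 N m): the plate stays where it is put; about 7 N at the bar raises it, 2 to 5 N lowers it.
- plate_handle (a point): Middle of the round steel bar over the plate's free edge, 10 mm thick, 62 mm clear between its posts, along the base's y. It moves and tilts with the plate; measured from the hinge axis along the plate it lies at 130 mm, and square to the plate at 50 mm (the plate's top face at 14 mm, the stone's at 22 mm from 17 to 83 mm along).
- plate_roll (a point): Centre of the steel roll (16 mm diameter, 84 mm long, along the base's y) under the free edge of the plate; it rests on the gauge blocks.
- block_pad (a point): Centre of the top of the steel pad (40 mm along base x, 62 mm along base y), 26 mm above the desk, on which the stack stands under the roll; axes as the base's.
- gauge_20: Steel gauge block 28 x 28 mm, 20 mm high, standing loose near the middle of the pad with the roll resting on it (9.6 degrees). Origin: centre of its underside. It stays there, as the lower block of the stack.
- gauge_30_center (a point): Centre of a loose steel gauge block 28 x 28 mm, 30 mm high (0.18 kg), standing in the wooden stand; axes square to its faces. The three stand in any order.
- gauge_40_center (a point): Centre of a loose steel gauge block 28 x 28 mm, 40 mm high (0.24 kg), of middle height in the wooden stand; axes square to its faces.
- gauge_50_center (a point): Centre of a loose steel gauge block 28 x 28 mm, 50 mm high (0.30 kg), the tallest in the wooden stand; axes square to its faces.
- block_stand: Low dark wooden stand, 190 x 46 mm, 10 mm high, fixed, with three square pockets 3 mm deep in a row along its x, 65 mm apart; the blocks stand in them, their feet 7 mm above the desk. Origin: centre of its underside.
- lock_grip (a point): Grip point of the black lock knob behind the hinge: a bar 11 mm thick (along this point's x), 40 mm long (along its y), 26 mm high, its top 10 mm above this point; the steel housing begins 31 mm below it. It moves and turns with the knob about a vertical axis.
- lock_plunger (a joint): How far the lock knob is pushed down, m: 0 up, 0.008 fully down; its spring pushes up with 3 N at the start, 9 N fully down. A pin in a J-shaped slot lets the knob turn only when it is 6.5 mm or more down; at the end of the turn, let go, it springs up to about 0.004 in a notch.
- lock_knob (a joint): Turn of the lock knob, rad, clockwise from above: 0 unlocked, 1.40 (80 degrees) against the stop, where the pin springs up into its notch.
- tankard: Silver tankard used as a pen pot, 83 x 112 x 179 mm, a bystander; origin under its middle.
- pen_stand: Pen leaning in a black-footed stand, 72 x 113 x 94 mm, a bystander; origin under its middle.
- ball_pen: White ball pen, 145 mm, lying on the desk, a bystander; origin under its middle.
Mind the look-alikes: they are no part of the job. What is shaped like the part that bears gauge_40_center but green or purple is not meant.

How it is judged:
By the outcome, as a careful person would: the job done as asked, in the order asked, and still so for the second after the job is handed in, with the robot touching nothing.
It also fails if it takes over 67 s, if anything falls off the work surface, if the arm or the gripper's body presses on something with over 40 N, if the wrist force passes 120 N, or if a joint passes its speed limit or range.

### The arm

A 6-joint arm with a two-finger parallel gripper is mounted at the origin on a cart in front of the work surface, level with it; the furniture and walls round the work are solid. World frame = base frame: x ahead of the robot, y to its left, z up, the work surface at z = 0. Lengths are in m, angles in degrees, forces in N, time in s.
With the tool pointing down it reaches from about 0.35 to 0.85 m from the base axis. Payload 8.1 kg.
Tool frame: the origin (TCP) lies at the very end of the fingers, on their centre line; the grasp point (between the pads) lies 19 mm behind it (ctrl.hold_point_z is the z of the grasp point in the tool frame, in m); z points along the fingers, y is the line along which they close (so a half turn about z gives the same grasp; the last joint's range is limited). The gripper opens to 85 mm and grips with 20 to 120 N. Pads are 22 mm wide; open, the fingers measure 114 mm over their backs; the gripper's body (76 mm by 85 mm) begins 54 mm behind the grasp point. The pads swing forward as they close: fully open they stand 13 mm farther back than shut.
Start: joints at [67.07, 7.471, 85.268, -0, 87.261, -4.893], TCP at [0.186, 0.571, 0.231] pointing down, gripper open.
Joint ranges: [-169.43, 169.43], [-51.17, 129.36], [1.28, 143.12], [-76.62, 256.62], [0, 156.53], [-152.29, 152.29]. Speed limits (degrees/s): [136.94, 136.94, 159.86, 180, 180, 180].

### API

Orientations are given as [roll, pitch, yaw] about the fixed x, y, z axes, in that order (R = Rz(yaw) Ry(pitch) Rx(roll)).
In Python, from cell import ctrl gives the robot as it stands. The module is installed in compiled form; this text tells all that it offers. Calls block until the motion is done:
- ctrl.move_pose(position, orientation): joint-space move of the TCP to a pose.
- ctrl.movel(position, ori=None, max_speed=0.15): straight line of the TCP; ori=None keeps the orientation; max_speed is the mean speed in m/s.
- ctrl.set_joints(angles): joint-space move.
- ctrl.open_gripper() and ctrl.close(newtons=None): open the fingers fully, or close them until they stop; newtons is the grip in N (None keeps the last).
- ctrl.sleep(seconds).
- ctrl.solve_ik(position, orientation): joint angles nearest the present ones, or None.
- ctrl.get_obs(): the state.
- ctrl.camera(name): name is "scene" or "top" or "wrist"; returns (picture, depth): 400x640x3 uint8, red, green, blue; 400x640 float32, m along the optical axis (not along the pixel's ray), 0 where there is no reading.
- ctrl.get_calibration(name): a dict with "mtx" (3x3 intrinsics, pixels), "R" (3x3) and "t" (3): a world point X has camera coordinates R X + t. Camera axes: x right, y down, z forward; pixel columns grow to the right and rows downward; lengths in m; the calibration is good to about 2 mm. A picture is of the moment at which its call begins: read the wrist's pose just before it. get_calibration takes no time and is no camera call; for the wrist camera it gives the pose at the moment of the call.
A pose or a line that the arm cannot do raises ctrl.IKError and nothing moves.
- ctrl.job_done(): hands the job in, once; it reports no verdict.
The state is a dict: "clock": time; "qpos": joint angles; "qvel": joint speeds; "tau": joint torques, N m; "tool_pos": TCP position; "tool_rot": TCP orientation; "force": force on the tool from outside, world axes, zero at the start; "wrist_torque": the same for the moment, N m; "opening": finger opening in m.
Only numpy, scipy, OpenCV 4.12 (cv2) and the standard library are available. Lean on these libraries where they do the work, as an engineer would, in place of code of your own. Each camera call takes 0.05 s, during which the arm holds its last target. There are 200 camera calls.

## Working session

There is one attempt and no reset: what is moved stays moved. The work goes in short steps, each a Python script; the robot and the scene stay as the last script left them, time stands still between calls to the robot, and variables do not carry over. Pictures are saved under pics/ and viewed, on a budget of 10 in all, crops included, one or two more only if the job needs it, and the job is handed in when it is done.

```bash
mkdir -p pics
python3 - <<'E'
from cell import ctrl
import cv2,numpy as np
for n in("scene","top"):
    p,d=ctrl.camera(n); c=ctrl.get_calibration(n)
    np.savez(f"{n}.npz",p=p,d=d,**c)
    cv2.imwrite(f"pics/{n}0.png",p[...,::-1])
    print(n,c["mtx"].tolist(),(-c["R"].T@c["t"]).round(3),c["R"].round(3).tolist())
o=ctrl.get_obs();print(o["clock"],o["tool_rot"],o["force"],ctrl.hold_point_z)
E
```

```text
scene [[501.9639332424454, 0.0, 328.220646713023], [0.0, 501.9639332424454, 196.36695232649612], [0.0, 0.0, 1.0]] [-0.155  1.141  0.849] [[-0.842, -0.54, -0.006], [-0.267, 0.427, -0.864], [0.469, -0.725, -0.504]]
top [[380.9678374497406, 0.0, 321.39304444695404], [0.0, 380.9678374497406, 194.84608060234694], [0.0, 0.0, 1.0]] [0.473 0.115 1.243] [[-0.019, -0.999, 0.033], [-0.998, 0.018, -0.057], [0.056, -0.034, -0.998]]
0.1 [-1.79902864e+02 -8.04610811e-03  1.61964047e+02] [ 0.39303098 -0.35291837  0.86023564] -0.0187
```

View pics/scene0.png

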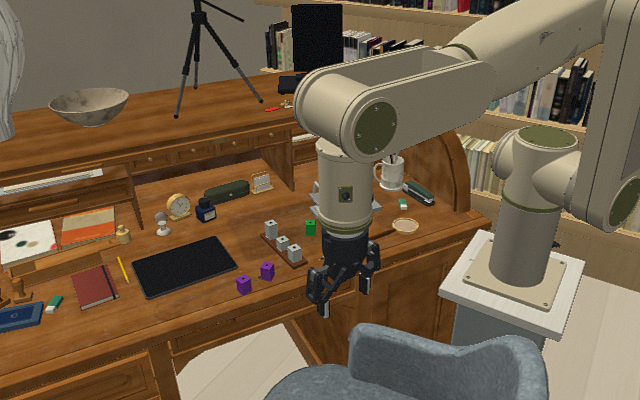

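View pics/top0.png

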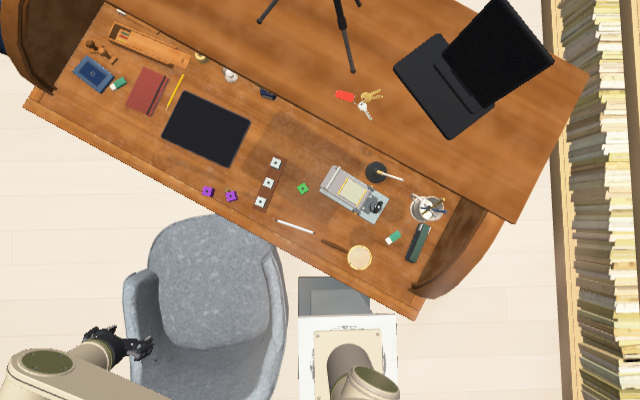

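```bash
cat > h.py <<'E'
import numpy as np,cv2
def cloud(d,c):
    v,u=np.mgrid[:400,:640]; K=c["mtx"]
    P=np.stack([(u-K[0,2])/K[0,0]*d,(v-K[1,2])/K[1,1]*d,d],-1)
    return (P-c["t"])@c["R"]
E
python3 - <<'E'
from h import *
z=np.load("top.npz");W=cloud(z["d"],z);p=z["p"]
cv2.imwrite("pics/topc.png",cv2.resize(p[140:230,240:400,::-1],None,fx=5,fy=5,interpolation=cv2.INTER_CUBIC))
for n,u,v in(("b1",275,162),("b2",268,183),("b3",261,202),("green",302,188),("desk",300,170),("desk",290,215)):
    print(n,np.median(W[v-2:v+3,u-2:u+3].reshape(-1,3),0).round(4))
E
```

```text
b1 [0.6443 0.218  0.0569]
b2 [0.5806 0.2424 0.0375]
b3 [0.5207 0.2641 0.0466]
green [0.563  0.1353 0.0397]
desk [ 0.6252  0.1415 -0.0011]
desk [4.786e-01 1.764e-01 2.000e-04]
```

View pics/topc.png

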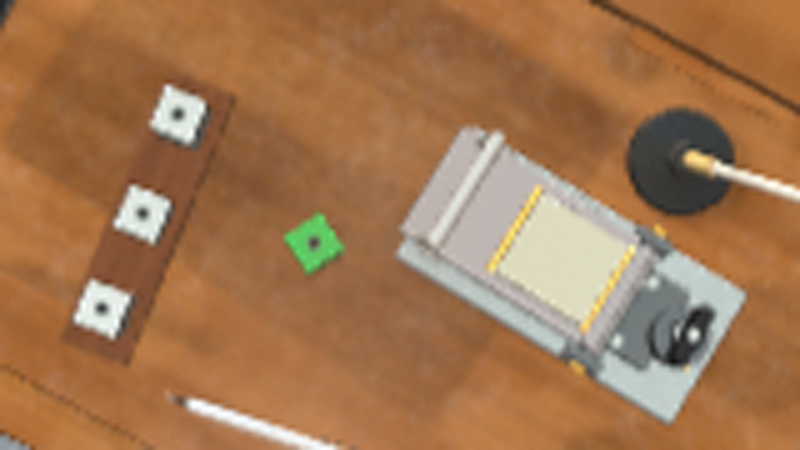

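Blocks in the stand in the top crop are at (178,114), (142,214) and (101,308). Their tops sit at 57, 37 and 47 mm, which makes them 50, 30 and 40 mm high. The block I need, 60−20 = 40 mm, is the near-end one (full picture (261,202)). The green block at (313,243) and the purple ones are look-alikes. The plate's free end points left-up, and the knob is at (690,335).

Next is a closer wrist view.

Run:
```python
from cell import ctrl
from h import *
from scipy.spatial.transform import Rotation as Ro
o=ctrl.get_obs();c=ctrl.get_calibration("wrist")
Rt=Ro.from_euler("xyz",o["tool_rot"],degrees=True).as_matrix()
print("cam in tool",Rt.T@(-c["R"].T@c["t"]-o["tool_pos"]),(c["R"]@Rt).round(3).tolist(),c["mtx"][0,0])
for yaw in (148,-32,58,-122):
    q=ctrl.solve_ik([.53,.14,.27],[180,0,yaw]);print(yaw,q)
# want tool close to start yaw
ctrl.move_pose([.53,.14,.27],[180,0,148])
ctrl.sleep(.2)
c=ctrl.get_calibration("wrist");p,d=ctrl.camera("wrist");np.savez("w1.npz",p=p,d=d,**c)
cv2.imwrite("pics/w1.png",cv2.resize(p[...,::-1],(800,500),interpolation=cv2.INTER_CUBIC));print(ctrl.get_obs()["clock"],ctrl.get_obs()["force"])
```

```text
cam in tool [ 0.06576428  0.00082985 -0.14354675] [[0.001, 1.0, 0.001], [-0.965, 0.001, -0.264], [-0.264, -0.001, 0.965]] 343.11228008471613
148 [  9.43751468  -1.33101961  90.36904842   0.          90.96197119
 -48.56248532]
-32 [ 9.43751468e+00 -1.33101961e+00  9.03690484e+01 -2.54444375e-14
  9.09619712e+01  1.31437515e+02]
58 [ 9.43751468e+00 -1.33101961e+00  9.03690484e+01 -2.54444375e-14
  9.09619712e+01  4.14375147e+01]
-122 [   9.43751468   -1.33101961   90.36904842    0.           90.96197119
 -138.56248532]
2.3417 [-0.15026835 -0.08331895  0.28315445]
```

View pics/w1.png

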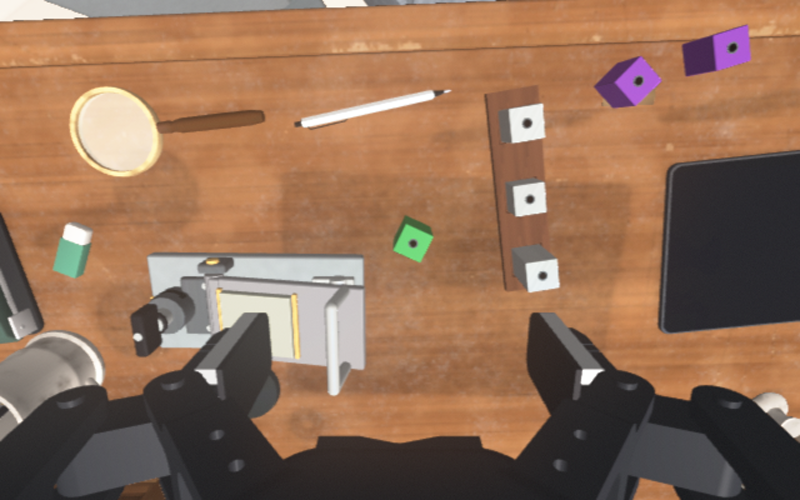

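The wrist view shows the 40 mm block at (527,124), the bar at (335,340), the knob at (147,328), and the base's near edge running from (150,254) to (362,254). I'll fit poses from the clouds.

Run:
```python
from h import *
for f in("w1","top"):
    z=np.load(f+".npz");W=cloud(z["d"],z);V=W.reshape(-1,3);V=V[(z["d"]>0.1).ravel()]
    desk=np.hypot(V[:,0]-.5,V[:,1]-.17)<.03; print(f,"desk z",np.median(V[desk,2]).round(4))
    def rect(c,r,z0,z1,n):
        m=(np.hypot(V[:,0]-c[0],V[:,1]-c[1])<r)&(V[:,2]>z0)&(V[:,2]<z1)
        if m.sum()<6: print(n,m.sum());return
        P=V[m]; R=cv2.minAreaRect((P[:,:2]*1000).astype(np.float32))
        print(n,m.sum(),"mean",P.mean(0).round(4),"rect",np.round(R[0],1),np.round(R[1],1),round(R[2],1),"z",np.percentile(P[:,2],[5,50,95]).round(4))
    rect((.52,.264),.028,.043,.055,"g40 top")
    rect((.58,.242),.028,.033,.045,"g30 top")
    rect((.644,.218),.028,.052,.062,"g50 top")
    rect((.59,.08),.09,.098,.125,"bar")
    rect((.52,-.02),.05,.06,.2,"knob hi")
    m=(np.hypot(V[:,0]-.52,V[:,1]+.02)<.06)
    print("hist",np.histogram(V[m,2],bins=np.arange(0,.14,.01)))
    for q in(.005,.010,.015): rect((.56,.04),.14,q,q+.005,"z%g"%q)
    u,v=(np.array([150,254,362,254])*.8).reshape(2,2).astype(int).T if f=="w1" else ([],[])
    for a,b in zip(u,v):print("edge",W[b+2,a-2:a+4].round(4)[[0,3,5]].tolist())
```

```text
w1 desk z 0.0009
g40 top 790 mean [0.5244 0.2672 0.0477] rect [524.8 267.5] [28.6 27.9] 67.6 z [0.0462 0.0478 0.0491]
g30 top 668 mean [0.5839 0.2422 0.0377] rect [584.7 242.6] [28.5 28.5] 66.8 z [0.0361 0.0378 0.0391]
g50 top 671 mean [0.6433 0.2174 0.0575] rect [644.5 217.7] [28.6 28.5] 67.2 z [0.0548 0.0577 0.059 ]
bar 785 mean [0.5858 0.045  0.1093] rect [588.6  42.9] [11.  81.8] 57.6 z [0.1033 0.11   0.1115]
knob hi 1410 mean [ 0.5379 -0.0057  0.0653] rect [540.  -12.9] [66.6 54.4] 58.2 z [0.0604 0.0655 0.0702]
hist (array([1728, 1464,  394,  156,  580,  701, 1837,  145,    0,    0,    0,
          0,    0,    0]), array([0.  , 0.01, 0.02, 0.03, 0.04, 0.05, 0.06, 0.07, 0.08, 0.09, 0.1 ,
       0.11, 0.12, 0.13, 0.14]))
z0.005 204 mean [0.5439 0.0075 0.0077] rect [560.6  41.7] [223.  172.4] 84.5 z [0.0054 0.0076 0.0098]
z0.01 366 mean [0.5433 0.0033 0.0129] rect [524.6  14. ] [158.1 243.3] 16.2 z [0.0105 0.013  0.0149]
z0.015 2169 mean [0.525  0.0139 0.017 ] rect [522.4  17.7] [147.7 244.7] 12.8 z [0.0156 0.017  0.0184]
edge [[0.4462, -0.0926, 0.0157], [0.4482, -0.0885, 0.0173], 
[... 435 characters left out ...]
mean [0.5879 0.0419 0.1078] rect [587.8  42. ] [ 9.8 79.3] 58.0 z [0.1036 0.1079 0.1114]
knob hi 264 mean [ 0.5449 -0.0141  0.0644] rect [545.6 -16.1] [75.1 53.5] 70.8 z [0.0604 0.064  0.0698]
hist (array([113, 122,  75,  44, 107, 171, 332,  16,   0,   0,   0,   0,   0,
         0]), array([0.  , 0.01, 0.02, 0.03, 0.04, 0.05, 0.06, 0.07, 0.08, 0.09, 0.1 ,
       0.11, 0.12, 0.13, 0.14]))
z0.005 77 mean [0.5624 0.0084 0.0068] rect [552.2  43.5] [259.1 236.8] 68.1 z [0.0051 0.0061 0.0093]
z0.01 171 mean [ 0.5478 -0.0233  0.0129] rect [583.7  14.8] [240.5 161.8] 67.9 z [0.0104 0.0132 0.0148]
z0.015 141 mean [ 0.5353 -0.0123  0.0169] rect [567.8 -29.8] [170.4 141. ] 57.1 z [0.0152 0.0167 0.0195]
```

```bash
cat >> h.py <<'E'
from scipy.spatial.transform import Rotation as Ro
YAW=np.radians(57.8); O=np.array([.542,-.0318,0.])
def Rb(): 
    c,s=np.cos(YAW),np.sin(YAW); return np.array([[c,-s,0],[s,c,0],[0,0,1.]])
def bw(p): return O+Rb()@np.array(p)          # base frame (m) -> world
def eul(z,y):                                  # tool z, y in world -> rpy
    x=np.cross(y,z); return Ro.from_matrix(np.c_[x,y,z]).as_euler("xyz",degrees=True)
HZ=.0187
def bar(th):                                   # bar centre & tool orientation normal to plate
    t=np.radians(th);c,s=np.cos(t),np.sin(t)
    p=bw([-.0325+.13*c-.05*s,0,.034+.13*s+.05*c])
    z=Rb()@[s,0,-c]; y=Rb()@[c,0,s]
    return p,z,eul(z,y)
def lean(az,L,flip=1):                         # tool body leaning L deg towards azimuth az (deg); closes horizontally
    a,l=np.radians([az,L]); z=np.array([-np.sin(l)*np.cos(a),-np.sin(l)*np.sin(a),-np.cos(l)])
    y=flip*np.array([-np.sin(a),np.cos(a),0]); return z,eul(z,y)
E
python3 - <<'E'
from cell import ctrl
from h import *
for th,b in((9.6,.07),(9.6,0),(36.5,0),(36.5,.07)):
    p,z,e=bar(th);print("bar",th,ctrl.solve_ik(p+(HZ-b)*z,e))
az=np.degrees(YAW)
for f in(1,-1):
    z,e=lean(157.5,40,f);print("pick",f,[ctrl.solve_ik(np.array([.5246,.2672,.031])+HZ*z+[0,0,h],e) for h in(0,.1)])
    z,e=lean(az,40,f);print("place",f,[ctrl.solve_ik(bw([.076+dx,0,.07+h])+HZ*z,e) for dx,h in((0,0),(.08,0),(.08,.1))])
E
```

```text
bar 9.6 [ -7.0489509    3.05334279  98.5255632    9.01306114  74.49385372
 -66.96487771]
bar 9.6 [ -5.95795923   8.06123824 100.81431587   9.34338707  67.12282326
 -67.09598891]
bar 36.5 [-26.57339475  -1.6880609  112.85916217  39.0947541   69.83654352
 -98.65910107]
bar 36.5 [-31.54210094  -6.8478903  111.38798438  37.45508837  77.96990777
 -98.25348866]
pick 1 [None, None]
place 1 [array([  13.48487252,   40.92599612,   70.77347168,  -26.98709303,
         98.28471865, -130.99123719]), array([  17.52008242,   50.29643833,   56.48541038,  -25.40498231,
        104.37787316, -129.71742491]), array([  17.52008242,   44.50650024,   54.36452909,  -26.52788525,
        111.49260678, -133.35576951])]
pick -1 [array([ 41.65328796,  10.89237872, 116.41716635, -52.77855802,
        46.59072761,   9.82614379]), array([ 41.65328796,  -0.32861242, 115.49267734, -45.2138194 ,
        54.59388651,  -2.0356396 ])]
place -1 [array([ 13.48487252,  40.92599612,  70.77347168, -26.98709303,
        98.28471865,  49.00876281]), array([ 17.52008242,  50.29643833,  56.48541038, -25.40498231,
       104.37787316,  50.28257509]), array([ 17.52008242,  44.50650024,  54.36452909, -26.52788525,
       111.49260678,  46.64423049])]
```

Run:
```python
from cell import ctrl
from h import *
def st(n): o=ctrl.get_obs();print(n,round(o["clock"],2),o["force"].round(1),o["opening"].round(4),o["tool_pos"].round(4))
p,z,e=bar(9.6)
ctrl.move_pose(p+(HZ-.06)*z,e); st("above")
ctrl.movel(p+HZ*z); st("at")
ctrl.close(25); st("grip")
for th in(18.5,27.5,36.5):
    p,z,e=bar(th); ctrl.movel(p+HZ*z,e,.12); st(th)
c=ctrl.get_calibration("scene");p_,d=ctrl.camera("scene")
cv2.imwrite("pics/s1.png",cv2.resize(p_[100:300,200:460,::-1],None,fx=3,fy=3,interpolation=cv2.INTER_CUBIC))
```

```text
Traceback (most recent call last):
AttributeError: 'float' object has no attribute 'round'
```

```bash
cat >> h.py <<'E'
def st(n):
    from cell import ctrl
    o=ctrl.get_obs();print(n,round(o["clock"],2),np.round(o["force"],1),round(float(o["opening"]),4),np.round(o["tool_pos"],4))
    return o
E
python3 - <<'E'
from cell import ctrl
from h import *
p,z,e=bar(9.6)
st("above")
ctrl.movel(p+HZ*z); st("at")
ctrl.close(25); st("grip")
for th in(18.5,27.5,36.5):
    p,z,e=bar(th); ctrl.movel(p+HZ*z,e,.12); st(th)
p_,d=ctrl.camera("scene")
cv2.imwrite("pics/s1.png",cv2.resize(p_[100:300,200:460,::-1],None,fx=3,fy=3,interpolation=cv2.INTER_CUBIC))
E
```

```text
above 3.07 [-0.2 -0.7  1.3] 0.0854 [0.5853 0.0367 0.1468]
at 3.62 [ 0.5 -0.3  1. ] 0.0853 [0.5909 0.0457 0.0879]
grip 4.29 [-2.1 -1.3  2.5] 0.0089 [0.5902 0.0445 0.0867]
18.5 4.62 [-1.8  1.9  2.4] 0.009 [0.5849 0.0361 0.1053]
27.5 4.94 [-2.1  1.3  3.3] 0.009 [0.5782 0.0257 0.1219]
36.5 5.27 [-2.   1.8  3.6] 0.0088 [0.5702 0.0133 0.1364]
```

View pics/s1.png

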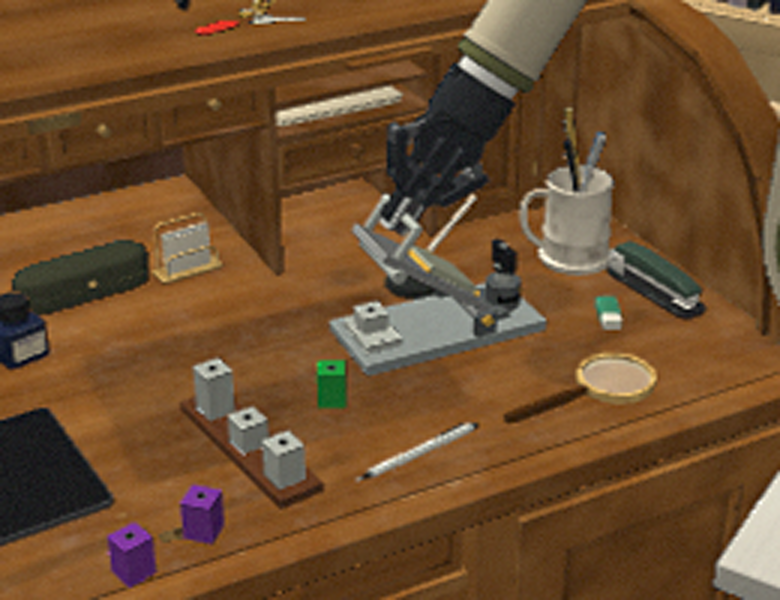

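The plate is raised, with gauge_20 visible standing on the pad at crop (370,318), and everything else is undisturbed. Next I release the bar and view the stack from the leaning side.

Run:
```python
from cell import ctrl
from h import *
ctrl.open_gripper(); st("open")
p,z,e=bar(36.5); ctrl.movel(p+(HZ-.07)*z,max_speed=.25)
z,e=lean(np.degrees(YAW),38,-1)
ctrl.move_pose(bw([.076+.10,0,.07+.12])+HZ*z,e); ctrl.sleep(.2); st("view")
c=ctrl.get_calibration("wrist");p,d=ctrl.camera("wrist");np.savez("w2.npz",p=p,d=d,**c)
cv2.imwrite("pics/w2.png",p[...,::-1])
```

```text
open 6.04 [-1.1 -1.5  0.2] 0.0852 [0.5704 0.0133 0.1365]
view 8.83 [-0.3 -0.1 -0.1] 0.0855 [0.6297 0.1067 0.1756]
```

View pics/w2.png

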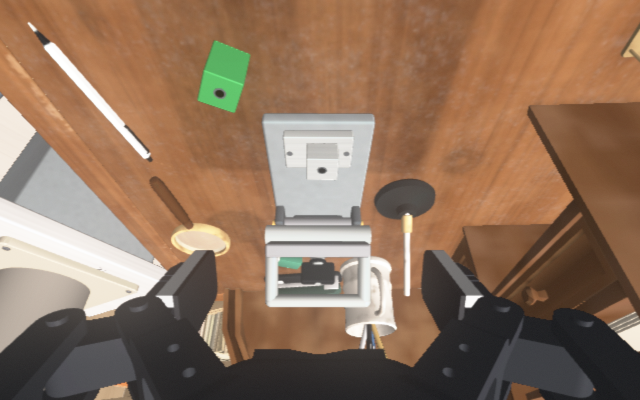

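This shows the pad at (318,148) with gauge_20 on it (top face around (322,172)), the roll and free edge at (318,240), and the way in clear. The block sits slightly off the pad centre, so I'll fit its pose.

Run:
```python
from h import *
z=np.load("w2.npz");W=cloud(z["d"],z);B=(W-O)@Rb()*1000
def rect(u0,u1,v0,v1,z0,z1,n):
    P=B[v0:v1,u0:u1].reshape(-1,3);P=P[(P[:,2]>z0)&(P[:,2]<z1)]
    R=cv2.minAreaRect(P[:,:2].astype(np.float32))
    print(n,len(P),P.mean(0).round(1),np.round(R[0],1),np.round(R[1],1),round(R[2],1),"x",np.percentile(P[:,0],[1,99]).round(1),"y",np.percentile(P[:,1],[1,99]).round(1),"z",np.median(P[:,2]).round(1))
rect(300,345,140,190,43,50,"g20top")
rect(280,358,125,170,22.5,30,"pad")
rect(255,385,105,215,12,18.5,"base")
rect(200,250,35,115,37,45,"green")
rect(262,376,220,262,80,140,"edge")
rect(262,376,290,310,100,190,"bar")
print("desk",np.median(B[120:180,400:440,2]))
for v,u in((120,318),(148,300),(172,322),(235,318),(246,318),(300,318)): print(v,u,B[v,u].round(1))
```

```text
g20top 760 [79.6 -3.3 46.8] [77.4 -3.6] [27.6 28.8] 88.4 x [63.7 91.6] y [-17.   10.2] z 47.1
pad 1545 [83.7  2.  26.8] [77.7  0.1] [41.2 62.2] 0.0 x [57.7 97.7] y [-30.3  30.4] z 27.0
base 6530 [39.7 -0.4 16.9] [ 30.9 -15.6] [132.1 151.5] 89.7 x [-37.2 105.8] y [-74.2  49. ] z 17.1
green 1373 [155.3  69.2  40.9] [153.3  70.2] [28. 29.] 65.0 x [137.9 170.4] y [53.2 84. ] z 41.0
edge 3486 [7.490e+01 1.000e-01 1.177e+02] [73.1  0.2] [83.8 21.8] 90.0 x [64.6 83.1] y [-40.2  40.4] z 115.0
bar 1453 [ 47.5   0.2 153.3] [48.   0.3] [11.1 80.7] 0.4 x [43.5 52.4] y [-39.1  39.5] z 153.6
desk 1.2507026086194633
120 318 [105.   -0.5  14. ]
148 300 [83.6 15.8 27. ]
172 322 [75.2 -4.  48.4]
235 318 [ 71.   -0.5 110.2]
246 318 [ 82.8  -0.5 126.4]
300 318 [ 47.3  -0.5 153.7]
```

```bash
cat >> h.py <<'E'
L=38; G20=np.array([.0774,-.0035,.046]); YG=-1.0
def gp(az): return np.array([.004*np.cos(np.radians(az)),.004*np.sin(np.radians(az)),.026]) # grasp point from block foot centre
def place(dx,dz,off=(0,0)):
    az=np.degrees(YAW)+YG; z,e=lean(az,L,-1)
    return bw(G20+[dx+off[0],off[1],dz])+gp(az)+HZ*z, e
E
python3 - <<'E'
from cell import ctrl
from h import *
az=157.5; z,e=lean(az,L,-1); P=np.array([.5246,.2671,.007])+gp(az)+HZ*z
ctrl.move_pose(P-.12*z,e); st("hover")
ctrl.movel(P,max_speed=.2); st("at")
ctrl.close(60); o=st("grip")
assert .024<o["opening"]<.032
ctrl.movel(P+[0,0,.1],max_speed=.2); st("lift")
p,e=place(.09,.09); ctrl.move_pose(p,e); st("place hover")
p,e=place(.06,.015); ctrl.movel(p,e,.2); ctrl.sleep(.2); st("near")
c=ctrl.get_calibration("wrist");p,d=ctrl.camera("wrist");np.savez("w3.npz",p=p,d=d,**c)
cv2.imwrite("pics/w3.png",cv2.resize(p[60:360,120:520,::-1],None,fx=2,fy=2,interpolation=cv2.INTER_CUBIC))
E
```

```text
hover 10.08 [-0.7 -0.5 -0.2] 0.0856 [0.4644 0.2928 0.1142]
at 10.83 [-1. -0.  0.] 0.0857 [0.5322 0.2642 0.0188]
grip 11.4 [-6.   0.5  6.7] 0.0274 [0.5317 0.2649 0.019 ]
lift 12.05 [ 0.5 -0.9 -2.6] 0.0273 [0.5308 0.2637 0.1168]
place hover 13.18 [-0.4 -0.4 -2.3] 0.0269 [0.6295 0.102  0.1457]
near 13.93 [ 0.6  0.3 -1.8] 0.027 [0.6156 0.0772 0.0745]
```

View pics/w3.png

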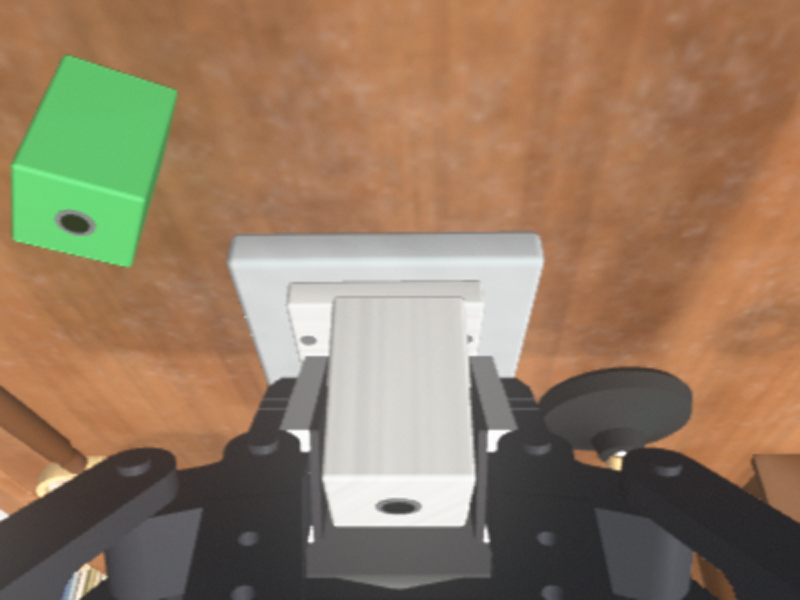

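The 40 block is held squarely. Its front face is around (400,380) and its top face around (400,498). I'll measure it against where it should be.

Run:
```python
from h import *
z=np.load("w3.npz");W=cloud(z["d"],z);a=YAW+np.radians(YG)
B=(W-O)@Rb()*1000
def reg(u0,u1,v0,v1): # crop px -> full
    return B[60+v0//2:60+v1//2,120+u0//2:120+u1//2].reshape(-1,3)
F=reg(345,455,310,460); T=reg(340,460,482,520)
for n,P in(("front",F),("top",T)):
    c=np.median(P,0); n_=np.linalg.svd(P-P.mean(0),full_matrices=False)[2][2]; print(n,c.round(1),"normal",n_.round(3))
print("top y",B[60+250,120+160:120+240,1].round(1)[[0,1,2,3,4,5,-8,-7,-6,-5,-4,-3]],"z")
row=B[60+249]; m=(row[:,2]>95)&(row[:,2]<107)&(abs(row[:,1])<25); print("top row y",row[m][:,1].min().round(1),row[m][:,1].max().round(1))
row=B[60+175]; m=(abs(row[:,0]-151)<5)&(abs(row[:,1])<25); print("front row y",row[m][:,1].min().round(1),row[m][:,1].max().round(1))
print("front low z",B[60+140:60+240:8,320].round(1).tolist())
print("desk",np.median(B[70:110,300:340,2]),"baseplate/pad",np.median(reg(300,320,300,330),0).round(1),np.median(reg(250,280,290,320),0).round(1))
```

```text
front [154.3  -5.3  85. ] normal [ 0.033  0.999 -0.013]
top [143.7  -5.4 103.5] normal [-0.252  0.007  0.968]
top y [  8.6   8.6   8.7   8.6   8.1   7.8 -17.5 -18.  -18.4 -18.5 -18.5 -18.5] z
top row y -20.1 10.1
front row y -18.9 8.7
front low z [[272.6, -6.9, 147.2], [153.9, -5.8, 63.8], [154.1, -5.7, 68.1], [154.7, -5.7, 72.3], [154.6, -5.7, 76.1], [154.8, -5.7, 79.8], [154.0, -5.7, 82.9], [155.0, -5.7, 86.9], [153.6, -5.6, 89.5], [155.0, -5.6, 93.4], [152.7, -5.6, 95.5], [153.8, -5.6, 99.1], [155.1, -5.6, 102.5]]
desk 1.014304767248595 baseplate/pad [92.3 23.6 27. ] [83.8 40.5 17.1]
```

Run:
```python
from h import *
z=np.load("w2.npz");B=(cloud(z["d"],z)-O)@Rb()*1000
P=B[140:160,300:345].reshape(-1,3);P=P[(P[:,2]>30)&(P[:,2]<44)&(P[:,0]<97)&(P[:,0]>85)]
print("g20 front",len(P),np.median(P,0).round(1),"slope deg",np.degrees(np.polyfit(P[:,1],P[:,0],1)[0]).round(2),np.percentile(P[:,1],[1,99]).round(1))
z=np.load("w3.npz");B=(cloud(z["d"],z)-O)@Rb()*1000
F=B[60+155:60+230,120+172:120+228].reshape(-1,3);F=F[abs(F[:,0]-154)<4]
print("g40 front",np.median(F,0).round(1),"slope",np.degrees(np.polyfit(F[:,1],F[:,0],1)[0]).round(2))
p,e=place(.06,.015);print(p.round(4))
```

```text
g20 front 370 [90.7 -3.1 37. ] slope deg 1.73 [-17.1  10. ]
g40 front [154.3  -5.6  84.9] slope 0.77
[0.6141 0.0763 0.0723]
```

```bash
sed -i 's/YG=-1.0/YG=-1.8/' h.py
python3 - <<'E'
from cell import ctrl
from h import *
off=(-.0032,.0016)
p,e=place(.04,.004,off); ctrl.movel(p,e,.15)
p,e=place(0,.004,off); ctrl.movel(p,e,.08); ctrl.sleep(.3); o=st("in"); print("err",(np.array(o["tool_pos"])-p).round(4))
f0=o["force"][2]
for dz in np.arange(.003,-.0071,-.001):
    p,e=place(0,dz,off); ctrl.movel(p,e,.02); ctrl.sleep(.05); o=st(round(dz,4))
    if o["force"][2]-f0>4: break
c=ctrl.get_calibration("wrist");p,d=ctrl.camera("wrist");np.savez("w4.npz",p=p,d=d,**c)
cv2.imwrite("pics/w4.png",cv2.resize(p[60:360,120:520,::-1],None,fx=2,fy=2,interpolation=cv2.INTER_CUBIC))
B=(cloud(d,c)-O)@Rb()*1000
F=B[60+155:60+230,120+172:120+228].reshape(-1,3)
print("g40 front",np.median(F,0).round(1)); print(B[190:300:6,320].round(1).tolist())
E
```

```text
in 15.26 [ 0.1 -0.6 -1.9] 0.0268 [0.5791 0.0241 0.0612]
err [ 0.0002  0.0003 -0.0001]
0.003 15.56 [-1.4  0.5 -2.4] 0.0271 [0.5789 0.0238 0.0602]
0.002 15.86 [-0.1 -0.2 -2.9] 0.0268 [0.5789 0.0237 0.0592]
0.001 16.16 [-0.6  0.3 -3.6] 0.0269 [0.5789 0.0237 0.0582]
0.0 16.46 [-2.   0.3  6.5] 0.027 [0.579  0.0237 0.0581]
g40 front [89.6 -3.6 68.4]
[[90.5, -3.7, 38.8], [90.5, -3.7, 42.0], [91.0, -3.7, 45.6], [87.9, -3.6, 46.5], [90.2, -3.7, 51.1], [89.9, -3.7, 53.8], [89.6, -3.6, 56.6], [90.0, -3.6, 59.6], [88.7, -3.6, 61.6], [90.2, -3.6, 65.2], [90.0, -3.6, 67.6], [89.2, -3.6, 69.8], [89.7, -3.6, 72.6], [90.1, -3.6, 75.2], [90.0, -3.6, 77.5], [89.2, -3.6, 79.5], [90.2, -3.6, 82.2], [89.7, -3.6, 84.3], [88.7, -3.5, 86.1]]
```

View pics/w4.png

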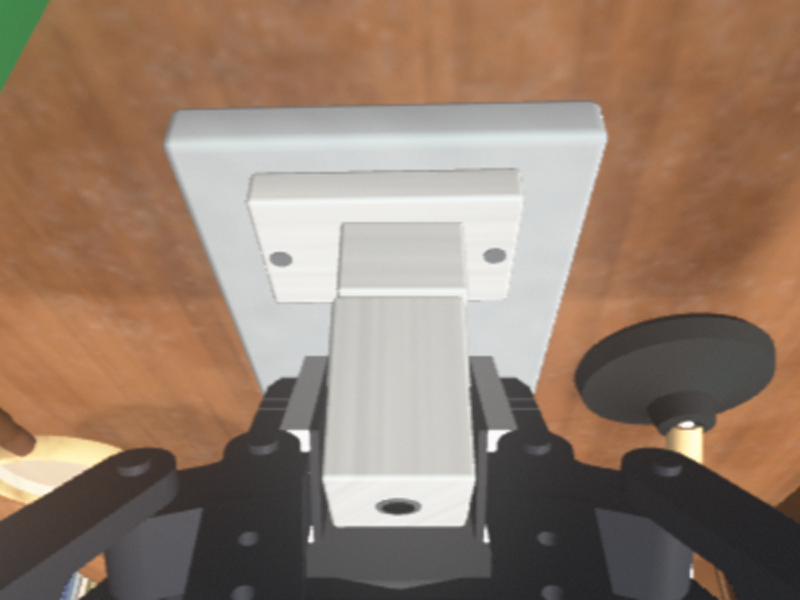

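The block stands on gauge_20, centred laterally. The front faces agree to about 1 mm and the edges look parallel. I'll release, retreat, check the block, then regrip the bar and lower the plate.

Run:
```python
from cell import ctrl
from h import *
ctrl.open_gripper(); o=st("rel")
z,e=lean(np.degrees(YAW)+YG,L,-1)
ctrl.movel(np.array(o["tool_pos"])-.10*z,max_speed=.2); ctrl.sleep(.1); st("back")
c=ctrl.get_calibration("wrist");p,d=ctrl.camera("wrist");np.savez("w5.npz",p=p,d=d,**c)
B=(cloud(d,c)-O)@Rb()*1000
m=(abs(B[...,1]+3.5)<18)&(B[...,0]>84)&(B[...,0]<96)
for a,b in((30,44),(50,84)):
    P=B[m&(B[...,2]>a)&(B[...,2]<b)]; P=P[abs(P[:,0]-np.median(P[:,0]))<1.5]
    print("front",a,b,len(P),np.median(P,0).round(1),"y",np.percentile(P[:,1],[1,99]).round(1),"deg",np.degrees(np.polyfit(P[:,1],P[:,0],1)[0]).round(2))
p,z,e=bar(36.5)
ctrl.move_pose(p+(HZ-.07)*z,e); ctrl.movel(p+HZ*z,max_speed=.15); st("bar")
ctrl.close(20); f0=np.array(st("grip")["force"])
for th in [33.5,31.5,31]+list(np.arange(30.75,27.9,-.25)):
    p,z,e=bar(th); ctrl.movel(p+HZ*z,e,.03); ctrl.sleep(.05); o=st(th)
    if (np.array(o["force"])-f0)[2]>9: break
```

```text
rel 17.11 [ 0.8 -0.1  0.4] 0.0853 [0.5789 0.0237 0.0572]
back 17.86 [0.  0.1 0.3] 0.0855 [0.6121 0.074  0.1342]
front 30 44 547 [90.7 -3.9 37.1] y [-17.3   9.7] deg 1.54
front 50 84 1696 [89.8 -3.2 68. ] y [-16.5  10.7] deg 1.62
bar 20.71 [-0.   0.5  1. ] 0.0852 [0.5705 0.0135 0.1368]
grip 21.38 [-1.8 -2.1  1.7] 0.0094 [0.5705 0.0132 0.1367]
33.5 21.82 [ 3.9 -0.6 -1.6] 0.0093 [0.5735 0.0179 0.1318]
31.5 22.18 [ 3.3 -0.7 -1.6] 0.0092 [0.5752 0.0206 0.1287]
31 22.48 [ 1.4 -2.   0.7] 0.0087 [0.5756 0.0212 0.1279]
30.75 22.77 [ 1.  -2.6  1.4] 0.0091 [0.5758 0.0216 0.1275]
30.5 23.07 [ 2.3 -4.   1.8] 0.0091 [0.5761 0.022  0.127 ]
30.25 23.38 [ 2.  -4.6  2.1] 0.0091 [0.5762 0.0223 0.1266]
30.0 23.68 [-2.2 -6.3  5.2] 0.0093 [0.5763 0.0223 0.1265]
29.75 23.98 [-6.4 -8.2 10.4] 0.009 [0.5764 0.0224 0.1263]
29.5 24.27 [-11.3 -11.   14.3] 0.0088 [0.5764 0.0224 0.1262]
```

Run:
```python
from cell import ctrl
from h import *
p,z,e=bar(30); ctrl.movel(p+HZ*z,e,.03); st("ease")
ctrl.open_gripper(); st("open"); ctrl.movel(p+(HZ-.07)*z,max_speed=.2)
w=np.load("w1.npz");B=(cloud(w["d"],w)-O)@Rb()*1000
u,v=int(147*.8),int(328*.8)
print("knob w1",B[v-8:v+9:8,u-8:u+9:8].round(0).tolist())
k=np.median(B[v-4:v+5,u-4:u+5].reshape(-1,3),0)/1000; print(k)
t=bw([k[0],k[1],.22]); ctrl.move_pose(t,[180,0,148]); ctrl.sleep(.2); st("view")
c=ctrl.get_calibration("wrist");p,d=ctrl.camera("wrist");np.savez("w6.npz",p=p,d=d,**c)
cv2.imwrite("pics/w6.png",p[...,::-1])
```

```text
ease 24.52 [-3.4 -5.9  7.5] 0.0093 [0.5763 0.0223 0.1265]
open 25.25 [ 0.2  0.1 -0.4] 0.0854 [0.5763 0.0227 0.1261]
knob w1 [[[-75.0, 18.0, 88.0], [-71.0, 15.0, 82.0], [-72.0, 8.0, 67.0]], [[-77.0, 8.0, 87.0], [-72.0, 6.0, 83.0], [-72.0, -0.0, 70.0]], [[-78.0, -0.0, 89.0], [-72.0, -2.0, 86.0], [-72.0, -9.0, 72.0]]]
[-0.07203183  0.00597939  0.08295134]
view 26.52 [ 0.1 -0.3 -0.8] 0.0859 [ 0.4976 -0.0892  0.2179]
```

View pics/w6.png

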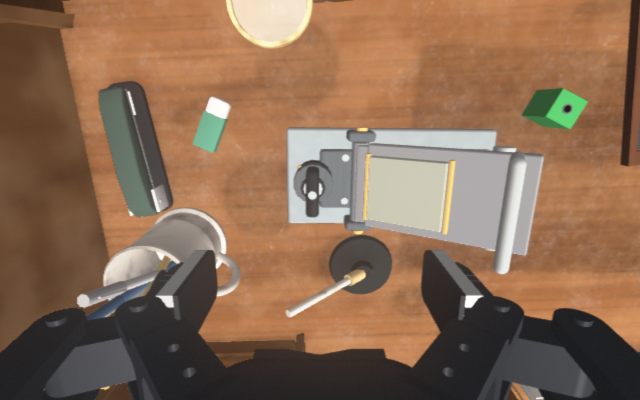

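Run:
```python
from h import *
z=np.load("w6.npz");B=(cloud(z["d"],z)-O)@Rb()*1000;p=z["p"]
def rect(m,n):
    P=B[m];R=cv2.minAreaRect(P[:,:2].astype(np.float32)); x=P[:,:2]-P[:,:2].mean(0); e=np.linalg.svd(x,full_matrices=False)[2][0]
    print(n,len(P),P.mean(0).round(1),np.round(R[0],1),np.round(R[1],1),round(R[2],1),"axis",e.round(3),"z",np.percentile(P[:,2],[2,50,98]).round(1))
b=np.zeros((400,640),bool); b[155:225,290:335]=1
print(np.histogram(B[b][:,2],bins=np.arange(0,110,5)))
rect(b&(B[...,2]>82),"knob top")
rect(b&(B[...,2]>86),"knob top")
print("desk",np.median(B[60:100,400:440,2]).round(1))
t=np.zeros((400,640),bool); t[205:312,80:242]=1
for z0 in(60,100,140,170):
    P=B[t&(B[...,2]>z0)&(B[...,2]<z0+40)];print("tank",z0,len(P),"x",np.percentile(P[:,0],[1,99]).round(),"y",np.percentile(P[:,1],[1,99]).round(),"nearest to knob",np.hypot(P[:,0]+75,P[:,1]).min().round())
t[:]=0;t[235:320,285:392]=1;P=B[t&(B[...,2]>25)];print("pen","x",np.percentile(P[:,0],[1,99]).round(),"y",np.percentile(P[:,1],[1,99]).round(),"z",P[:,2].max(),np.hypot(P[:,0]+75,P[:,1]).min().round())
# plate angle from stone top
S=B[165:225,380:440].reshape(-1,3);a=np.polyfit(S[:,0],S[:,2],1)[0];print("angle",np.degrees(np.arctan(a)))
r=B[150:270,505:517].reshape(-1,3)
```

```text
(array([  79,    0,    6, 1107,  241,  189,   39,   40,   39,  589,    0,
          0,  100,   48,   15,   13,   37,  586,    1,    0,    0]), array([  0,   5,  10,  15,  20,  25,  30,  35,  40,  45,  50,  55,  60,
        65,  70,  75,  80,  85,  90,  95, 100, 105]))
knob top 630 [-77.1   3.5  92.2] [-77.2  27.2] [90.6 11. ] 89.7 axis [-0.029 -1.   ] z [84.3 87.6 89.9]
knob top 552 [-77.2   3.   93.2] [-77.2  27.2] [90.6 10.9] 89.7 axis [-0.041 -0.999] z [86.1 87.7 90.1]
desk 0.9
tank 60 2457 x [-251. -148.] y [-100.  -39.] nearest to knob 112.0
tank 100 1273 x [-251. -189.] y [-81. -39.] nearest to knob 124.0
tank 140 469 x [-227. -217.] y [-60. -47.] nearest to knob 151.0Traceback (most recent call last):
  File "<stdin>", line 13, in <module>
    return _quantile_unchecked(
        a, q, axis, out, overwrite_input, method, keepdims, weights)
    return _ureduce(a,
                    func=_quantile_ureduce_func,
    ...<5 lines>...
                    overwrite_input=overwrite_input,
                    method=method)
    r = func(a, **kwargs)
    result = _quantile(arr,
                       quantiles=q,
    ...<2 lines>...
                       out=out,
                       weights=wgt)
    slices_having_nans = np.isnan(arr[-1, ...])
                                  ~~~^^^^^^^^^
IndexError: index -1 is out of bounds for axis 0 with size 0
```

Run:
```python
from cell import ctrl
from h import *
z=np.load("w6.npz");B=(cloud(z["d"],z)-O)@Rb()*1000
b=np.zeros((400,640),bool); b[155:225,290:335]=1
P=B[b&(B[...,2]>85.5)&(B[...,2]<91)];R=cv2.minAreaRect(P[:,:2].astype(np.float32))
s=np.degrees(np.polyfit(P[:,1],P[:,0],1)[0]); print(R,len(P),P.mean(0),"slope",s)
S=B[165:225,380:440].reshape(-1,3);print("plate angle",np.degrees(np.arctan(np.polyfit(S[:,0],S[:,2],1)[0])))
assert abs(max(R[1])-40)<3 and abs(R[0][1])<4
k=np.array(R[0])/1000; yaw=np.degrees(YAW)+90-s; print("knob",k,yaw)
G=bw([k[0],k[1],.080]); T=G-[0,0,HZ]; dn=np.array([0,0,1.])
T=G+np.array([0,0,-HZ])
ctrl.move_pose(T+.05*dn,[180,0,yaw]); ctrl.movel(T); st("at")
ctrl.close(60); o=st("grip")
assert .008<o["opening"]<.014
ctrl.movel(T-.004*dn,max_speed=.03); st("-4")
ctrl.movel(T-.0082*dn,max_speed=.03); ctrl.sleep(.1); o=st("-8.2"); print(o["wrist_torque"])
np.save("knob.npy",np.r_[T,yaw])
```

```text
((-77.39864349365234, 1.2178916931152344), (10.794686317443848, 38.581172943115234), 0.16791047155857086) 564 [-77.24362212   1.8280824   87.65470086] slope 0.32584522588134746
plate angle 3.0433723321723103
knob [-0.07739864  0.00121789] 147.47415477411863
at 27.57 [-0.6  0.   1.6] 0.0855 [ 0.5009 -0.0969  0.063 ]
grip 28.27 [-1.3 -2.5  3.4] 0.0119 [ 0.4997 -0.097   0.0615]
-4 28.56 [-2.5 -2.9  5.6] 0.0116 [ 0.4998 -0.0969  0.0574]
-8.2 28.95 [-4.7 -1.8  9.7] 0.0118 [ 0.4999 -0.0969  0.0538]
[-0.44590135  0.88436451  0.06147794]
```

Run:
```python
from cell import ctrl
from h import *
z=np.load("w6.npz");B=(cloud(z["d"],z)-O)@Rb()*1000
print([B[195,u].round(1).tolist() for u in(375,400,425,440,470,490,515,535)])
a=np.load("knob.npy");T=a[:3]-[0,0,.0086];yaw=a[3]
for d in(10,30,50,70,80,83):
    ctrl.move_pose(T,[180,0,yaw-d]); ctrl.sleep(.05); o=st(d); print("  tq",np.round(o["wrist_torque"],2),np.round(o["tool_rot"],1))
    if abs(o["wrist_torque"][2])>2: break
```

```text
[[-21.2, -4.9, 65.8], [-1.4, -2.2, 75.9], [16.0, 1.2, 88.6], [26.3, 2.7, 94.2], [48.9, 3.7, 97.8], [61.2, 5.6, 104.7], [54.7, 17.0, 148.4], [85.9, 9.8, 120.3]]
10 29.29 [-6.3 -2.4 14.3] 0.0112 [ 0.5001 -0.097   0.0538]
  tq [-0.3   1.16  0.59] [-1.800e+02  1.000e-01  1.375e+02]
30 29.77 [ -1.8 -14.2   7.6] 0.0101 [ 0.5015 -0.0997  0.0544]
  tq [-2.5   0.15 -0.01] [179.9   0.4 117.4]
50 30.24 [-17.5 -13.5  27.7] 0.0096 [ 0.4994 -0.0993  0.0551]
  tq [-1.56  3.08  0.01] [-179.9    0.2   97.4]
70 30.72 [-12.6  -4.2  31.3] 0.0097 [ 0.5008 -0.098   0.0559]
  tq [-0.3   2.74 -0.01] [1.799e+02 1.000e-01 7.740e+01]
80 31.06 [-15.5  -7.4  31.9] 0.0097 [ 0.5004 -0.0986  0.0559]
  tq [-0.81  3.11  0.01] [1.799e+02 1.000e-01 6.740e+01]
83 31.36 [-16.3  -8.3  32.2] 0.0097 [ 0.5002 -0.0987  0.0559]
  tq [-0.94  3.22  0.84] [179.9   0.2  64.5]
```

Run:
```python
from cell import ctrl
from h import *
p,d=ctrl.camera("wrist"); s,_=ctrl.camera("scene")
a=cv2.resize(p[150:400,200:440,::-1],(480,500)); b=cv2.resize(s[150:225,310:360,::-1],(320,480),interpolation=cv2.INTER_CUBIC)
cv2.imwrite("pics/k1.png",np.hstack([a,cv2.copyMakeBorder(b,10,10,0,0,cv2.BORDER_CONSTANT)]))
```

```text
(no output)
```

View pics/k1.png

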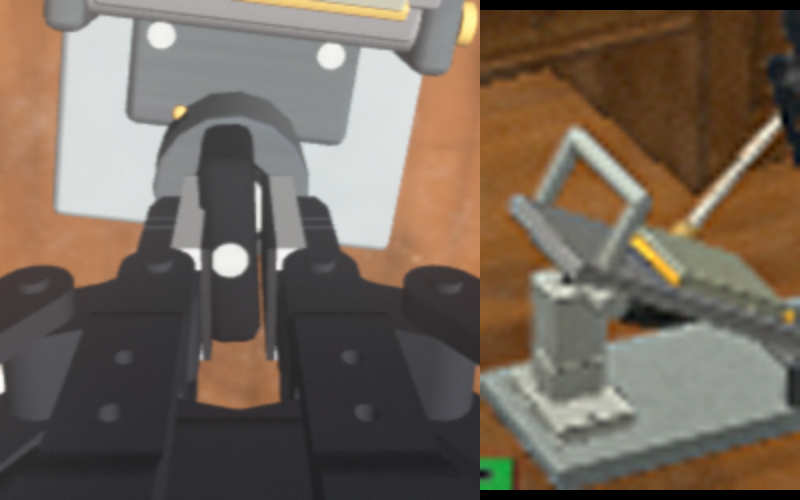

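The knob has turned with the gripper, its bar now lying along the fingers at (230,230), and the plate's roll sits on the stack at (575,285). I'll nudge to confirm the stop, then release and look.

Run:
```python
from cell import ctrl
from h import *
a=np.load("knob.npy");yaw=a[3]
T=a[:3]-[0,0,.0078]
ctrl.move_pose(T,[180,0,yaw-86]); ctrl.sleep(.1); o=st("86"); print(np.round(o["wrist_torque"],2))
ctrl.open_gripper(); st("open")
o=ctrl.get_obs(); ctrl.movel(np.array(o["tool_pos"])+[0,0,.12],max_speed=.2); ctrl.sleep(.2); st("up")
c=ctrl.get_calibration("wrist");p,d=ctrl.camera("wrist");np.savez("w7.npz",p=p,d=d,**c)
B=(cloud(d,c)-O)@Rb()*1000
m=(np.hypot(B[...,0]+77,B[...,1])<26)&(B[...,2]>72)&(B[...,2]<92)
P=B[m];print(np.histogram(P[:,2],bins=np.arange(72,93,2)));P=P[P[:,2]>np.percentile(P[:,2],90)-3]
print(cv2.minAreaRect(P[:,:2].astype(np.float32)),np.median(P[:,2]))
e=np.linalg.svd(P[:,:2]-P[:,:2].mean(0),full_matrices=False)[2][0];print("bar dir in base deg",np.degrees(np.arctan2(e[1],e[0])))
cv2.imwrite("pics/w7.png",p[...,::-1])
```

```text
86 31.81 [-15.1  -9.8  26.5] 0.0098 [ 0.5    -0.0987  0.056 ]
[-1.27  2.74  1.54]
open 32.52 [ 0.3 -0.4  0.4] 0.0857 [ 0.4997 -0.0966  0.0534]
up 33.48 [0.6 0.9 0.1] 0.0852 [ 0.4986 -0.0962  0.1715]
(array([  7,   9,   9,  11,  49, 357, 414,   5,   0,   0]), array([72, 74, 76, 78, 80, 82, 84, 86, 88, 90, 92]))
((-76.69864654541016, 1.0881214141845703), (39.14413833618164, 10.818389892578125), 10.194489479064941) 84.11037081220054
bar dir in base deg -170.2954672574796
```

View pics/w7.png

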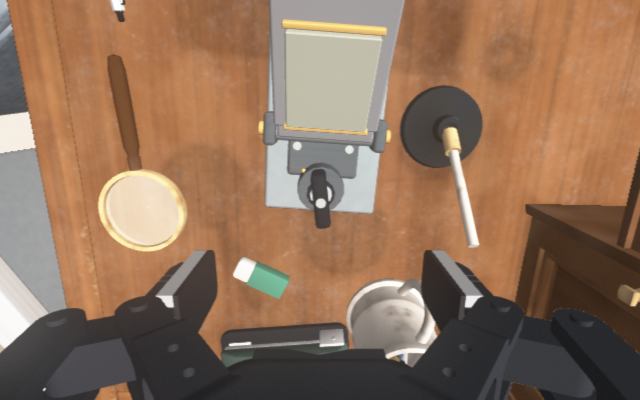

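The knob bar now lies at 10° (80° turned) and 3.6 mm below its start height, so it is in the notch. One last numeric check, then I hand in.

Run:
```python
from cell import ctrl
from h import *
z=np.load("w7.npz");B=(cloud(z["d"],z)-O)@Rb()*1000
S=B[50:115,300:360].reshape(-1,3);S=S-S.mean(0);n=np.linalg.svd(S,full_matrices=False)[2][2];print("plate angle",np.degrees(np.arccos(abs(n[2]))).round(2))
p,d=ctrl.camera("top");t=np.load("top.npz")
W0,W1=cloud(t["d"],t),cloud(d,t)
for u,v in((275,162),(268,183),(302,188),(231,196),(207,190),(295,226),(376,172),(427,208)):
    print((u,v),np.median(W0[v-2:v+3,u-2:u+3].reshape(-1,3),0).round(3),np.median(W1[v-2:v+3,u-2:u+3].reshape(-1,3),0).round(3))
st("end"); ctrl.job_done()
```

```text
plate angle 71.51
(275, 162) [0.644 0.218 0.057] [0.644 0.218 0.056]
(268, 183) [0.581 0.242 0.038] [0.581 0.242 0.037]
(302, 188) [0.563 0.135 0.04 ] [0.563 0.135 0.039]
(231, 196) [0.542 0.359 0.039] [0.542 0.359 0.04 ]
(207, 190) [0.562 0.433 0.039] [0.562 0.433 0.04 ]
(295, 226) [0.443 0.161 0.005] [0.443 0.161 0.003]
(376, 172) [ 0.611 -0.104  0.026] [ 0.611 -0.104  0.026]
(427, 208) [ 0.492 -0.251  0.069] [ 0.483 -0.093  0.579]
end 33.58 [-1.4 -0.2  0.2] 0.0853 [ 0.499  -0.0964  0.1721]
the job is handed in; nothing more can be done
```

The job is done and handed in at 33.6 s of the 67 s allowed. The plate stands at about 30° on the 20 + 40 mm stack and the knob is locked. I raised the plate by its bar, stood the 40 mm block on the 20 mm one, lowered the plate onto it, then pushed the knob in and turned it.

- **Stack:** the 40 mm block's front face is within about 1 mm of the lower block's and parallel to within 0.1°.
- **Plate:** contact came at about 30.1° by the arm's position. A slope along the stone read about 31° afterwards.
- **Lock knob:** it turned 80° and sprang back up to 3.6 mm below its start height, which is its notch.
- **Other things:** the 50 and 30 mm blocks, the green and purple look-alikes, the ball pen and the pen stand's foot are within 2 mm of where they were.

Some readings disagreed or were not clean:
- **Plate angle fits:** two automatic fits gave 3° and 71.5°. I set both aside, putting them down to stray depth points without checking, because the contact angle, the slope reading and the picture agree.
- **Tankard:** the arm hid it from the top camera at the end, so its final position was not measured. It showed standing upright in the last wrist picture.
- **Knob turn:** the vertical force on the wrist reached 32 N while turning, against about 10 N when just pressed down. I did not find out why; it stayed below the limits.

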